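# Complete the ball-catch kit tray and hold it out

## Robot

A 6-joint arm with a two-finger parallel gripper is mounted at the origin on a cart in front of the work surface, level with it; the furniture and walls round the work are solid. World frame = base frame: x ahead of the robot, y to its left, z up, the work surface at z = 0. Lengths are in m, angles in rad, forces in N, time in s.
With the tool pointing down it reaches from about 0.375 to 0.75 m from the base axis. Payload 9 kg.
Tool frame: the origin (TCP) lies where the fingers leave the gripper's body, on its centre line; the fingertips stand 73 mm ahead of it and the grasp point (between the pads) lies 54 mm ahead of it; z points along the fingers, y is the line along which they close (so a half turn about z gives the same grasp; the last joint's range is limited). The gripper opens to 85 mm and grips with 20 to 120 N. Pads are 22 mm wide; open, the fingers measure 114 mm over their backs; the gripper's body (76 mm by 85 mm) begins 54 mm behind the grasp point. The pads swing forward as they close: fully open they stand 13 mm farther back than shut.
Start: joints at [-1.406, 0.104, 0.097, 1.564, 0, 1.353], TCP at [0.224, -0.557, 0.304] pointing down, gripper open.
Joint ranges: [-2.99, 2.99], [-0.84, 1.86], [-1.1, 1.16], [-1.84, 2.11], [-1.51, 1.56], [-3.14, 3.14]. Speed limits (rad/s): [2.22, 2.22, 2.57, 3.14, 3.14, 3.14].

## Interface

Orientations are given as a unit quaternion [x, y, z, w].
In Python, from workcell import * gives the robot as it stands. The module is installed in compiled form; this text tells all that it offers.
- The arm moves only by the tool servo_tool, never from a script. Its argument "commands" is a list of rows, each a list of 6 numbers: the shift along the tool's x, y, z in cm, then the turn, a rotation vector about the tool's x, y, z in rad. A call has 1 to 8 rows; each row is the pose to reach, as a shift and turn from the pose commanded when the call began, along the tool's axes at that moment; what a row does not reach only later rows make up. A row lasts 1/10 s, in which the tool goes at most 50 mm and 8.59 degrees, less where a joint would pass 70% of its speed; a pose out of reach is approached as far as the arm can. A call with a gripper value outside its range is refused whole. "grip" is the gripper's target within -1 to 1 (shut at 1, half-way at 0, fully open at -1), set as the call begins (left out, the last holds). The fingers move at their own pace and stop on an object; "force" is the grip in N (left out, the last holds). Time passes only in rows, so rows that repeat a pose let the fingers close. It gives the time, the measured TCP pose, the force, the opening and the grip force at its end, in the units of the state.
- observe(): the state, without advancing time (a new reading comes with each control period).
- grab_frame(name): name is "scene" or "top" or "wrist"; returns a dict with "frame" (400x640x3 uint8, red, green, blue), "camera_matrix" (3x3 intrinsics, pixels), "R" (3x3) and "t" (3): a world point X has camera coordinates R X + t. Camera axes: x right, y down, z forward; pixel columns grow to the right and rows downward; lengths in m; the calibration is good to about 2 mm. A picture is of the moment at which its call begins. There is no depth.
- finish_job(): hands the job in; it is judged then, once.
The state is a dict: "time_s": time; "joint_pos": joint angles; "qd": joint speeds; "tau": joint torques, N m; "tool_pos": TCP position; "ee_rot": TCP orientation; "wrist_force": force on the tool from outside, world axes, zero at the start; "moment": the same for the moment, N m; "finger_gap": finger opening in m; "grip_force": force on a finger pad.
Only numpy, scipy, OpenCV 4.12 (cv2) and the standard library are available. Lean on these libraries where they do the work, as an engineer would, in place of code of your own. Each camera call takes 0.05 s, during which the arm holds its last target. There are 200 camera calls.

## Task

Put the loose oblong block into the empty oblong pocket of the kit tray while the tray sits in its stand, and press it flush. Then lift the tray by its arched handle, turn it level through a quarter turn so that its length lies across the stand, keeping the loose steel ball untouched in the middle of the dish all the way, and finish holding the tray still and level over the stand, its underside at least 10 cm above the table top, gripped by the handle. Leave the spare round block and the other things on the table alone.

Things in the scene. Friction and masses are not known exactly. Their poses are not given: they have to be found in the camera images.
- stand: Fixed plywood stand, base 250 x 140 x 8 mm, with a low wooden angle cleat at each corner (18 mm above the table) that locates the tray with 3 mm play all round. Origin: centre of its underside, on the table. x along its length, z up.
- tray: Grey kit tray, loose, about 0.4 kg and balanced about its centre: plate 220 x 116 x 14 mm with a dish in the middle, an oblong pocket toward its +x end (empty) and a round pocket toward its -x end (already filled with a round block, part of the tray). At the start it sits in the stand, underside 8 mm above the table, its axes along the stand's. Origin: centre of its underside; x along its length, z up. A steel arched handle spans the dish along y.
- handle (a point): Centre of the tray's flat steel handle bar, 85 mm above the tray's underside, right above the dish centre. The bar runs along the tray's y, 106 mm long (posts at its ends, inner faces 94 mm apart), 14 mm wide (along x), 18 mm tall (76 to 94 mm above the underside). Same axes as the tray.
- dish (a point): Lowest point of the tray's dish, 4.5 mm above the tray's underside, on its centre. The dish is 78 mm across and slopes up from the middle at 6 degrees. Same axes as the tray.
- pocket (a point): Centre of the floor of the empty oblong pocket, 78 mm along the tray's +x from its centre, 4 mm above the tray's underside. The pocket is 43 mm (tray x) by 31 mm (tray y) and 10 mm deep below the tray's top face. Same axes as the tray.
- oblong_block: Loose beech block to be seated, 35 g: a plug 39 x 27 x 10 mm (stepped foot: its lowest 2 mm are 33 x 21, the next 2 mm 36 x 24) with an upright grip rib on top, 26 long (x) x 12 wide (y) mm, from 9 to 35 mm above the underside. Origin: centre of its underside; x along its length. Either way round fits. Seated, its origin is at the pocket-floor point and the plug's top is flush with the tray's top face; the rib stands 25 mm above it.
- round_block: Spare round beech block that stays on the table: plug 34 mm across, 10 mm tall, with the same grip rib. Origin: centre of its underside.
- tape_measure: Yellow tape measure standing on the table, 60 x 80 x 66 mm. Bystander. Origin: centre of its underside.
- sanding_block: Cork sanding block, 126 x 97 x 24 mm. Bystander. Origin: centre of its underside.
- spring_clamp: Black spring clamp lying flat, 142 x 97 x 20 mm. Bystander. Origin: centre of its underside.
- ball_center (a point): Centre of the loose steel ball, 25 mm across, 64 g. It rests in the middle of the dish at the start.
- ball: The same steel ball; its origin is a point on its skin (its underside at the start) and turns with it: use ball_center.
Things that resemble listed ones, but are neither listed nor needed, are in the scene too. Leave any green look-alike of the oblong_block alone.

How it is judged:
On the way, in this order (a step that is already met when the one before it is completed fails the run):
1. the oblong block sits flush in its pocket while the tray sits in its stand (x of oblong_block in the frame of pocket between -0.004 and 0.004 m and y of oblong_block in the frame of pocket between -0.004 and 0.004 m and z of oblong_block in the frame of pocket between -0.002 and 0.002 m and angle between the z axis of oblong_block and the z axis of tray, either way round below 0.08 rad and height (world z) of tray below 0.012 m), for 0.3 s.
2. the gripper has lifted the tray level and clear of the stand (contact force between tray and stand below 0.05 N and contact force between tray and the fingers above 1 N and height (world z) of tray above 0.03 m and angle between tray's own z axis and vertical below 0.15 rad), for 0.1 s.
At the end, for the whole second after the job is handed in: Tray gripped at its handle (within 60 mm), off the stand, still, underside over 95 mm up, level to 0.08 rad, length across the stand's to 0.12 rad either way round, centre within 80 mm of the stand's sideways; oblong block within 2 mm of flush in its pocket; ball within 8 mm of the dish centre (contact force between tray and stand below 0.05 N and contact force between tray and the fingers above 1 N and x of oblong_block in the frame of pocket between -0.004 and 0.004 m and y of oblong_block in the frame of pocket between -0.004 and 0.004 m and z of oblong_block in the frame of pocket between -0.002 and 0.002 m and angle between the z axis of oblong_block and the z axis of tray, either way round below 0.08 rad and height (world z) of tray above 0.095 m and angle between tray's own z axis and vertical below 0.08 rad and angle between the x axis of tray and the y axis of stand, either way round below 0.12 rad and horizontal distance between tray and stand below 0.08 m and horizontal distance between ball_center and dish below 0.008 m and z of ball_center in the frame of tray between 0.012 and 0.024 m and linear speed of tray below 0.02 m/s and angular speed of tray below 0.1 rad/s and distance between the grasp point and handle below 0.06 m); the arm keeps its last pose, push and grip.
It fails at once if the ball strays more than 18 mm from the middle of the dish (horizontal distance between ball_center and dish above 0.018 m).
It fails at once if the tray is tipped (more than 0.2 rad) (angle between tray's own z axis and vertical above 0.2 rad).
It fails at once if the ball is touched by the robot (contact force between ball and the fingers above 0.5 N).
It fails at once if the spare round block or another thing on the table is moved more than 30 mm (distance of any of round_block, tape_measure, sanding_block, spring_clamp from where it was at the start of the episode above 0.03 m).
It also fails if it takes over 64 s, if anything falls off the work surface, if the arm or the gripper's body presses on something with over 40 N, if the wrist force passes 120 N, or if a joint passes its speed limit or range.

## Working session

There is one attempt and no reset: what is moved stays moved. The work goes in short steps, Python scripts to look and compute and a tool call to move; the robot and the scene stay as the last step left them, time stands still between calls to the robot, and variables do not carry over. Pictures are saved under pics/ and viewed, at most 10 in all, crops included, and the job is handed in when it is done.

Besides the shell and the picture viewer there is one more tool, called as name([rows], argument=value, ...), one row to a line, values as JSON. servo_tool: Moves the arm, as the interface text tells. Its arguments: {"type":"object","properties":{"commands":{"type":"array"},"grip":{"type":"number"},"force":{"type":"number"}},"required":["commands"]}

```bash
mkdir -p pics; cat > h.py <<'E'
from workcell import *
import numpy as np, cv2, pickle
from scipy.spatial.transform import Rotation as Rn
def grab(n,fn=None):
    g=grab_frame(n); pickle.dump(g,open(f'{n}.pkl','wb'))
    if fn: cv2.imwrite(f'pics/{fn}.png',cv2.cvtColor(g['frame'],cv2.COLOR_RGB2BGR))
    return g
def ray(g,u,v,z):
    K,R,t=np.array(g['camera_matrix']),np.array(g['R']),np.array(g['t'])
    d=R.T@np.linalg.solve(K,[u,v,1]); c=-R.T@t
    return c+d*(z-c[2])/d[2]
def proj(g,X):
    p=np.array(g['camera_matrix'])@(np.array(g['R'])@np.array(X)+np.array(g['t'])); return p[:2]/p[2]
E
python3 - <<'E'
from h import *
a=grab('top','top1');b=grab('scene','scene1')
for g in(a,b): print(-np.array(g['R']).T@g['t'],np.array(g['R'])[2])
o=observe();print(o['tool_pos'],o['ee_rot'],o['time_s'],o['finger_gap'])
E
```

```text
[ 0.30981151 -0.32844744  1.17497741] [ 0.19793934 -0.00355026 -0.98020784]
[-0.02511328 -1.16970645  0.63571614] [ 0.48572736  0.72361784 -0.49035309]
[ 0.22409029 -0.5563711   0.30323634] [ 9.81739495e-01  1.90229472e-01  2.21677594e-05 -5.57212871e-04] 0.1 0.0853533873900648
```

View pics/top1.png

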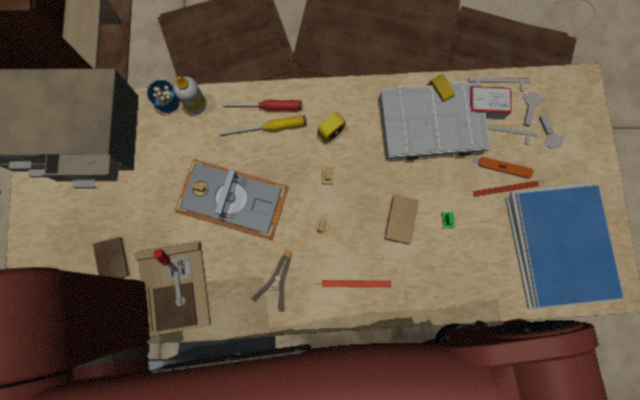

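View pics/scene1.png

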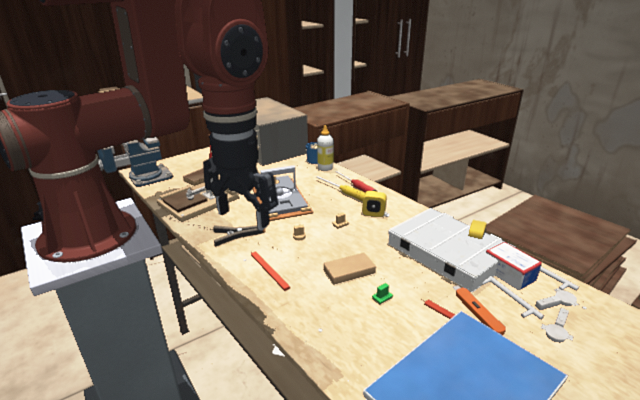

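The top view shows the tray and stand centred near (232,199), with the round pocket at (200,188) and the empty oblong pocket at (262,207). Two beech blocks sit at (327,175) and (321,226), and the green look-alike is at (448,220). I'll enlarge the blocks and the tray.

```bash
python3 - <<'E'
from h import *
g=pickle.load(open('top.pkl','rb'));f=cv2.cvtColor(g['frame'],cv2.COLOR_RGB2BGR)
a=cv2.resize(f[155:243,170:346],None,fx=4.5,fy=4.5,interpolation=cv2.INTER_CUBIC)
cv2.imwrite('pics/crop1.png',a)
hsv=cv2.cvtColor(f,cv2.COLOR_BGR2HSV)
for n,p,z in[('tray',(231,199),.022),('pocket',(262,207),.012),('rnd',(200,188),.02),('b1',(327,175),.01),('b2',(321,226),.01)]: print(n,ray(g,*p,z).round(3))
# tray plate: grey
m=((hsv[...,1]<45)&(hsv[...,2]>80)).astype(np.uint8);m[:150]=0;m[245:]=0;m[:,:170]=0;m[:,300:]=0
m=cv2.morphologyEx(m,cv2.MORPH_CLOSE,np.ones((5,5)))
c=max(cv2.findContours(m,0,2)[0],key=cv2.contourArea)
P=np.array([ray(g,*q[0],.022)[:2] for q in c],np.float32)
print(cv2.minAreaRect(P))
E
```

```text
tray [ 0.529 -0.123  0.022]
pocket [ 0.512 -0.198  0.012]
rnd [ 0.556 -0.046  0.02 ]
b1 [ 0.594 -0.356  0.01 ]
b2 [ 0.467 -0.342  0.01 ]
((0.5377376675605774, -0.12345250695943832), (0.2215203493833542, 0.12688753008842468), 74.22029876708984)
```

View pics/crop1.png

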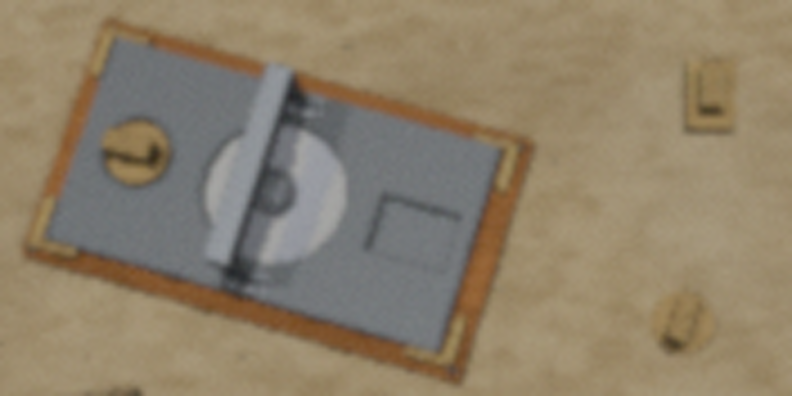

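The crop shows the oblong block at crop (710,95), px (327.8,176), with its long side nearly vertical in the image. The round spare is at crop (683,322). The stand corners are at crop (110,20), (532,145), (460,382) and (27,250).

```bash
python3 - <<'E'
from h import *
g=pickle.load(open('top.pkl','rb'))
def rect(pts,z):
    P=np.array([ray(g,170+u/4.5,155+v/4.5,z)[:2] for u,v in pts]);print(P.round(4).tolist());print(P.mean(0),cv2.minAreaRect(P.astype(np.float32)));return P.mean(0)
rect([(110,20),(532,145),(460,382),(27,250)],.008)
c=rect([(687,57),(735,62),(733,132),(685,130)],.010)
o=observe();R=Rn.from_quat(o['ee_rot'])
print(R.inv().apply(np.r_[c,.2]-o['tool_pos']),R.as_matrix())
E
```

```text
[[0.631, -0.0254], [0.5626, -0.2608], [0.4321, -0.225], [0.5014, 0.0119]]
[ 0.53178545 -0.12482022] ((0.5315554738044739, -0.12517322599887848), (0.24717555940151215, 0.1353718638420105), 73.80360412597656)
[[0.6129, -0.3455], [0.6103, -0.372], [0.5707, -0.371], [0.5715, -0.3447]]
[ 0.59135475 -0.35828692] ((0.5917840600013733, -0.3582405149936676), (0.026587164029479027, 0.04153241589665413), 88.58550262451172)
[ 0.41464422 -0.0464582   0.10339279] [[ 9.27625495e-01  3.73511597e-01 -1.68470691e-04]
 [ 3.73511547e-01 -9.27624875e-01  1.10250969e-03]
 [ 2.55522551e-04 -1.08564184e-03 -9.99999378e-01]]
```

servo_tool([
  [41.5,-4.6,10,0,0,0.4],
  [41.5,-4.6,10,0,0,0.4],
  [41.5,-4.6,10,0,0,0.4],
  [41.5,-4.6,10,0,0,0.4],
  [41.5,-4.6,10,0,0,0.4],
  [41.5,-4.6,10,0,0,0.4],
  [41.5,-4.6,10,0,0,0.4],
  [41.5,-4.6,10,0,0,0.4],
])

```text
time_s: 0.9
tool_pos: [0.5643, -0.3732, 0.2109]
ee_rot: [1.0, -0.009, -0.0, -0.0]
wrist_force: [0.4, -1.6, 0.9]
finger_gap: 0.0849
grip_force: 0.0
```

servo_tool([
  [0,0,0,0,0,0],
  [0,0,0,0,0,0],
  [0,0,0,0,0,0],
  [0,0,0,0,0,0],
])

```text
time_s: 1.3
tool_pos: [0.5619, -0.3757, 0.2124]
ee_rot: [1.0, -0.009, 0.0, 0.0]
wrist_force: [0.0, -0.5, -0.4]
finger_gap: 0.0854
grip_force: 0.0
```

```bash
python3 - <<'E'
from h import *
o=observe();print(o['tool_pos'],Rn.from_quat(o['ee_rot']).as_matrix().round(3),o['joint_pos'],o['time_s'])
g=grab('wrist','w1');print(-np.array(g['R']).T@g['t'],np.array(g['R']),proj(g,[.5914,-.3583,.01]))
E
```

```text
[ 0.5619374  -0.37565162  0.2124472 ] [[ 1.    -0.019  0.   ]
 [-0.019 -1.    -0.001]
 [ 0.     0.001 -1.   ]] [-7.82132642e-01  3.37715042e-01  1.96356956e-01  1.42861304e+00
 -1.80858629e-04  2.37832815e+00] 1.3
[ 0.63932589 -0.37771008  0.28253464] [[-0.01895277 -0.99981744  0.00242373]
 [-0.95254199  0.01879314  0.30382656]
 [-0.30381664  0.00344965 -0.95272428]] [287.936666   154.34973648]
```

View pics/w1.png

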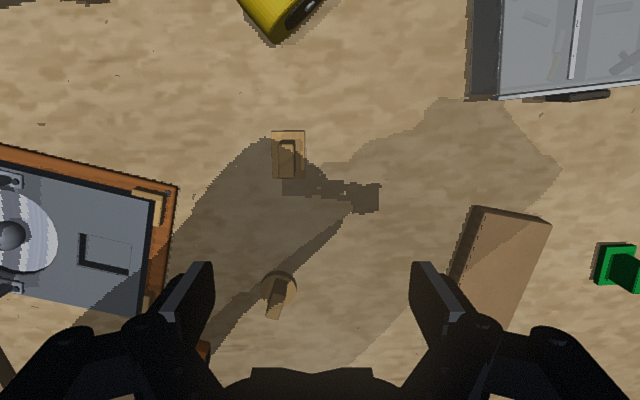

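The wrist view shows the oblong block at about (288,154), which agrees with the projection at (288,154). The round spare is at (279,295). I'll move above the block and refine from close range.

servo_tool([
  [2.9,-1.8,4,0,0,0],
  [2.9,-1.8,4,0,0,0],
  [2.9,-1.8,4,0,0,0],
  [2.9,-1.8,4,0,0,0],
  [2.9,-1.8,4,0,0,0],
])

```text
time_s: 1.85
tool_pos: [0.5919, -0.3583, 0.1736]
ee_rot: [1.0, -0.009, 0.001, 0.001]
wrist_force: [-0.4, 0.6, -0.4]
finger_gap: 0.0857
grip_force: 0.0
```

```bash
python3 - <<'E'
from h import *
o=observe();print(o['tool_pos'],Rn.from_quat(o['ee_rot']).as_matrix().round(3))
g=grab('wrist');p=proj(g,[.5914,-.3583,.01]);print(p,proj(g,[.5914,-.3583,.035]))
u,v=map(int,p);u0,v0=max(u-80,0),max(v-80,0);print(u0,v0)
c=g['frame'][v0:v0+120,u0:u0+160]
cv2.imwrite('pics/w2.png',cv2.cvtColor(cv2.resize(c,None,fx=5,fy=5,interpolation=cv2.INTER_CUBIC),cv2.COLOR_RGB2BGR))
E
```

```text
[ 0.59192887 -0.35825176  0.17362186] [[ 1.    -0.018  0.002]
 [-0.018 -1.    -0.002]
 [ 0.002  0.002 -1.   ]]
[309.71089122 204.22474219] [309.65485508 216.1762826 ]
229 124
```

View pics/w2.png

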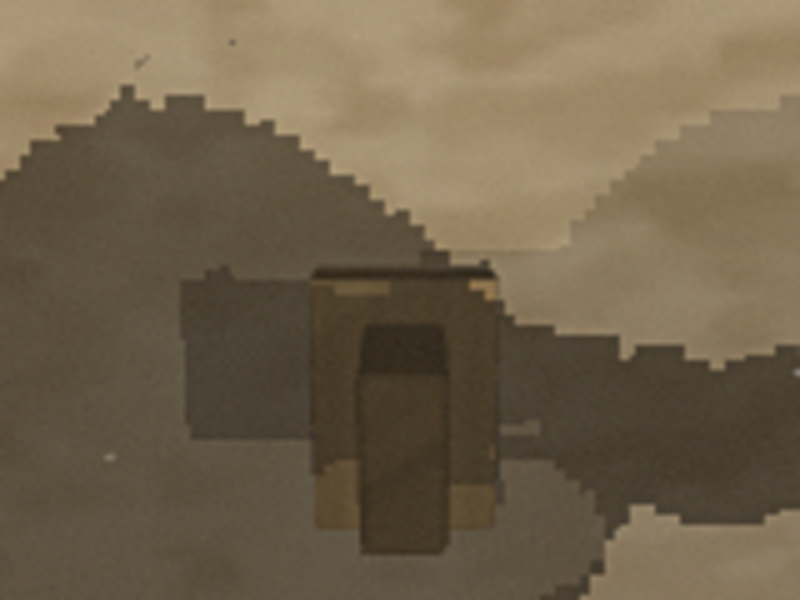

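The plug-top centre is at about (310,204.4) and the rib-top centre at (309.8,216.6). Both are within 0.5 px of the estimate and aligned with the tool, so I'll descend and grip.

servo_tool([
  [0,0,4,0,0,0],
  [0,0,7,0,0,0],
  [0,0,8.8,0,0,0],
  [0,0,8.8,0,0,0],
  [0,0,8.8,0,0,0],
  [0,0,8.8,0,0,0],
])

```text
time_s: 2.5
tool_pos: [0.593, -0.3581, 0.0863]
ee_rot: [1.0, -0.009, 0.001, 0.001]
wrist_force: [-0.3, -0.3, 0.6]
finger_gap: 0.0854
grip_force: 0.0
```

servo_tool([
  [0,0,0,0,0,0],
  [0,0,0,0,0,0],
  [0,0,0,0,0,0],
  [0,0,0,0,0,0],
  [0,0,0,0,0,0],
  [0,0,0,0,0,0],
  [0,0,0,0,0,0],
  [0,0,0,0,0,0],
], grip=1, force=30)

```text
time_s: 3.3
tool_pos: [0.5921, -0.3571, 0.0839]
ee_rot: [1.0, -0.009, 0.0, 0.0]
wrist_force: [-0.2, 0.4, 1.2]
finger_gap: 0.0113
grip_force: 30.7
```

servo_tool([
  [0,0,-4,0,0,0],
  [0,0,-8,0,0,0],
  [-3,-3,-9,0,0,-0.15],
  [-6,-6,-9,0,0,-0.3],
  [-10.1,-9.8,-9,0,0,-0.45],
  [-10.1,-9.8,-9,0,0,-0.6],
  [-10.1,-9.8,-9,0,0,-0.75],
  [-10.1,-9.8,-9,0,0,-0.9],
])

```text
time_s: 4.1
tool_pos: [0.4924, -0.2569, 0.1739]
ee_rot: [0.903, 0.43, 0.0, 0.0]
wrist_force: [0.4, -0.1, 0.7]
finger_gap: 0.0114
grip_force: 30.5
```

servo_tool([
  [0,0,0,0,0,-0.15],
  [0,0,0,0,0,-0.3],
  [0,0,0,0,0,-0.406],
  [0,0,0,0,0,-0.406],
  [0,0,0,0,0,-0.406],
  [0,0,0,0,0,-0.406],
])

```text
time_s: 4.7
tool_pos: [0.4927, -0.2574, 0.1738]
ee_rot: [0.8, 0.6, -0.0, -0.0]
wrist_force: [-0.0, 0.3, -0.7]
finger_gap: 0.0114
grip_force: 30.5
```

```bash
python3 - <<'E'
from h import *
o=observe();print(o['tool_pos'],Rn.from_quat(o['ee_rot']).as_matrix().round(3),o['finger_gap'],o['time_s'])
g=grab('wrist','w3');print(proj(g,[.510,-.1997,.022]))
E
```

```text
[ 0.49273382 -0.25736624  0.17376626] [[ 0.281  0.96  -0.   ]
 [ 0.96  -0.281 -0.   ]
 [-0.    -0.    -1.   ]] 0.011407443301047843 4.7
[312.32942793 119.10914205]
```

View pics/w3.png

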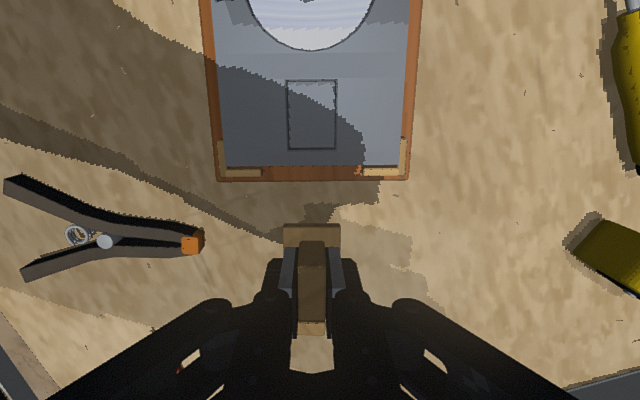

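The pocket outline spans cols 287–336 and rows 80–149. The held block's plug shows at (283–340, 224). Next I'll work out the pocket centre and the held block's offset.

```bash
python3 - <<'E'
from h import *
g=pickle.load(open('wrist.pkl','rb'));o=observe()
f=cv2.cvtColor(g['frame'],cv2.COLOR_RGB2GRAY).astype(int)
print('cols',[(r,280+f[r,280:295].argmin(),328+f[r,328:343].argmin()) for r in(92,105,125,140)])
print('rows',[(c,72+f[72:88,c].argmin(),142+f[142:156,c].argmin()) for c in(295,305,320,330)])
P=np.array([ray(g,*p,.022)[:2] for p in[(287,80),(336,80),(336,149),(288,149)]])
print(P.round(4).tolist(),P.mean(0),cv2.minAreaRect(P.astype(np.float32)))
R=Rn.from_quat(o['ee_rot'])
S=np.array([ray(g,*p,.022)[:2] for p in[(220,165),(401,165)]]);d=S[1]-S[0];print('plate end',S,np.linalg.norm(d),np.degrees(np.arctan2(d[1],d[0])))
zt=o['tool_pos'][2]-.0739
for p in[(283,224),(340,224)]:print('plug',R.inv().apply(ray(g,*p,zt)-o['tool_pos']))
for p in[(299,241),(325,241)]:print('rib',R.inv().apply(ray(g,*p,zt+.025)-o['tool_pos']))
print('shift for pocket',R.inv().apply(np.r_[P.mean(0),.1]-o['tool_pos']))
print('row f',f[215:250,312],'col',f[228,275:350])
E
```

```text
cols [(92, np.int64(287), np.int64(335)), (105, np.int64(287), np.int64(335)), (125, np.int64(288), np.int64(335)), (140, np.int64(288), np.int64(335))]
rows [(295, np.int64(81), np.int64(148)), (305, np.int64(81), np.int64(148)), (320, np.int64(80), np.int64(148)), (330, np.int64(80), np.int64(148))]
[[0.5015, -0.1725], [0.5308, -0.1811], [0.5196, -0.2226], [0.4892, -0.2137]] [ 0.51027187 -0.19746256] ((0.5104344487190247, -0.1975088119506836), (0.04295961931347847, 0.03169596195220947), 73.68653869628906)
plate end [[ 0.44223621 -0.21112191]
 [ 0.55863958 -0.24519567]] 0.12128794651546851 -16.315882339036847
plug [ 0.0191756  -0.01333335  0.07389875]
plug [0.01915009 0.01287724 0.07389818]
rib [ 0.02219696 -0.00508264  0.04889833]
rib [0.02218666 0.00496339 0.04889811]
shift for pocket [6.24443645e-02 4.02418063e-05 7.38110554e-02]
row f [72 70 74 70 71 67 69 68 57 51 50 55 71 85 87 86 87 85 84 86 85 84 84 86
 86 74 50 50 48 51 50 51 50 50 49] col [ 75  72  68  70  71  69  70  64  85  88  87  88  87  88  86  89  88  87
  88  89  88  88  91  89  88  89  87  85  87  88  86  86  86  87  84  86
  84  85  86  84  86  86  84  83  81  79  80  79  78  81  81  81  81  80
  84  83  82  82  81  80  81  83  83  82  76  82 145 143 144 144 144 144
 143 143 143]
```

servo_tool([
  [3,0,0,0,0,0],
  [6.3,0,2,0,0,0],
  [6.3,0,5,0,0,0],
  [6.3,0,6.2,0,0,0],
  [6.3,0,6.2,0,0,0],
  [6.3,0,6.2,0,0,0],
])

```text
time_s: 5.35
tool_pos: [0.5104, -0.1976, 0.1126]
ee_rot: [0.8, 0.6, 0.0, 0.0]
wrist_force: [0.4, -0.2, 0.4]
finger_gap: 0.0115
grip_force: 30.5
```

servo_tool([
  [0,0,0.3,0,0,0],
  [0,0,0.5,0,0,0],
  [0,0,0.7,0,0,0],
  [0,0,0.9,0,0,0],
  [0,0,0.9,0,0,0],
])

```text
time_s: 5.85
tool_pos: [0.5101, -0.1968, 0.1025]
ee_rot: [0.799, 0.601, -0.0, -0.0]
wrist_force: [-0.2, 0.1, -1.0]
finger_gap: 0.0114
grip_force: 30.5
```

servo_tool([
  [0,0,0.2,0,0,0],
  [0,0,0.4,0,0,0],
  [0,0,0.5,0,0,0],
  [0,0,0.6,0,0,0],
  [0,0,0.6,0,0,0],
])

```text
time_s: 6.35
tool_pos: [0.5102, -0.1968, 0.0967]
ee_rot: [0.799, 0.601, -0.0, -0.0]
wrist_force: [-0.3, 0.5, 1.1]
finger_gap: 0.0112
grip_force: 30.5
```

servo_tool([
  [0,0,0.1,0,0,0],
  [0,0,0.2,0,0,0],
  [0,0,0.2,0,0,0],
  [0,0,0.2,0,0,0],
])

```text
time_s: 6.75
tool_pos: [0.5104, -0.1969, 0.0959]
ee_rot: [0.799, 0.601, 0.0, 0.0]
wrist_force: [-3.4, 1.9, 10.0]
finger_gap: 0.0112
grip_force: 31.9
```

servo_tool([
  [0,0,0.1,0,0,0],
  [0,0,0.1,0,0,0],
  [0,0,0.1,0,0,0],
  [0,0,0.1,0,0,0],
])

```text
time_s: 7.15
tool_pos: [0.5105, -0.1969, 0.0958]
ee_rot: [0.799, 0.601, -0.0, 0.0]
wrist_force: [-7.7, 4.8, 19.3]
finger_gap: 0.0116
grip_force: 33.3
```

servo_tool([
  [0,0,0,0,0,0],
  [0,0,0,0,0,0],
  [0,0,0,0,0,0],
  [0,0,0,0,0,0],
  [0,0,0,0,0,0],
  [0,0,0,0,0,0],
], grip=-0.3)

```text
time_s: 7.75
tool_pos: [0.5103, -0.1969, 0.0937]
ee_rot: [0.799, 0.601, -0.0, -0.0]
wrist_force: [-0.1, 0.6, -0.5]
finger_gap: 0.0558
grip_force: 0.0
```

servo_tool([
  [0,0,-2,0,0,0],
  [0,0,-4,0,0,0],
  [-3,0,-7,0,0,0],
  [-6,0,-8,0,0,0],
  [-6,0,-8,0,0,0],
  [-6,0,-8,0,0,0],
  [-6,0,-8,0,0,0],
])

```text
time_s: 8.45
tool_pos: [0.4934, -0.2537, 0.173]
ee_rot: [0.799, 0.601, -0.0, -0.001]
wrist_force: [-1.1, -0.2, -0.0]
finger_gap: 0.0555
grip_force: 0.0
```

```bash
python3 - <<'E'
from h import *
o=observe();print(o['tool_pos'],o['wrist_force'],o['finger_gap'],o['time_s'])
g=grab('wrist','w4')
E
```

```text
[ 0.49340586 -0.25365773  0.17295517] [-1.09205231 -0.22930667 -0.03686151] 0.05548294008081969 8.45
```

View pics/w4.png

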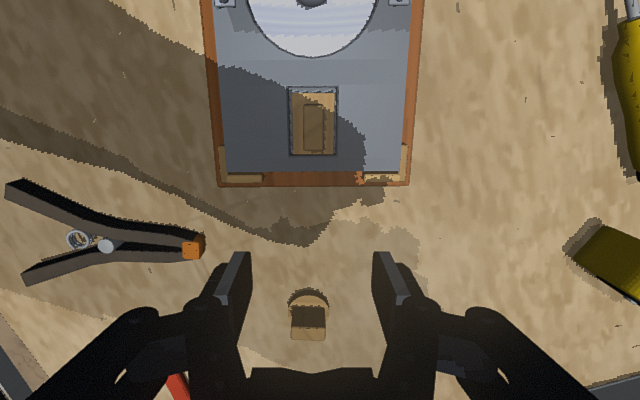

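The block is seated in the pocket, with plug outline (290–337, 87–154). Now I'll move over the handle and look before gripping.

servo_tool([
  [0,0,-4,0,0,-0.15],
  [0,0,-7,0,0,-0.3],
  [3,0,-7,0,0,-0.45],
  [6,0,-7,0,0,-0.6],
  [9,0,-7,0,0,-0.75],
  [12,0,-7,0,0,-0.9],
  [13.5,0,-7,0,0,-1.05],
  [13.5,0,-7,0,0,-1.2],
])

```text
time_s: 9.3
tool_pos: [0.5314, -0.1218, 0.2432]
ee_rot: [0.316, 0.949, 0.0, -0.001]
wrist_force: [0.2, -0.6, -0.2]
finger_gap: 0.0555
grip_force: 0.0
```

servo_tool([
  [0,0,0,0,0,-0.15],
  [0,0,0,0,0,-0.3],
  [0,0,0,0,0,-0.37],
  [0,0,0,0,0,-0.37],
  [0,0,0,0,0,-0.37],
  [0,0,0,0,0,-0.37],
])

```text
time_s: 9.9
tool_pos: [0.5311, -0.1245, 0.2436]
ee_rot: [0.142, 0.99, 0.0, -0.0]
wrist_force: [-1.2, -0.3, 0.2]
finger_gap: 0.0558
grip_force: 0.0
```

```bash
python3 - <<'E'
from h import *
o=observe();print(o['tool_pos'],Rn.from_quat(o['ee_rot']).as_matrix().round(3),o['joint_pos'].round(2) if hasattr(o['joint_pos'],'round') else o['joint_pos'],o['time_s'])
g=grab('wrist','w5');print(proj(g,[.532,-.1237,.102]))
E
```

```text
[ 0.53110559 -0.12447651  0.24357232] [[-0.96  0.28 -0.  ]
 [ 0.28  0.96  0.  ]
 [ 0.    0.   -1.  ]] [-0.47 -0.07 -0.18  1.45 -0.   -0.19] 9.9
[314.58390589 215.35826765]
```

View pics/w5.png

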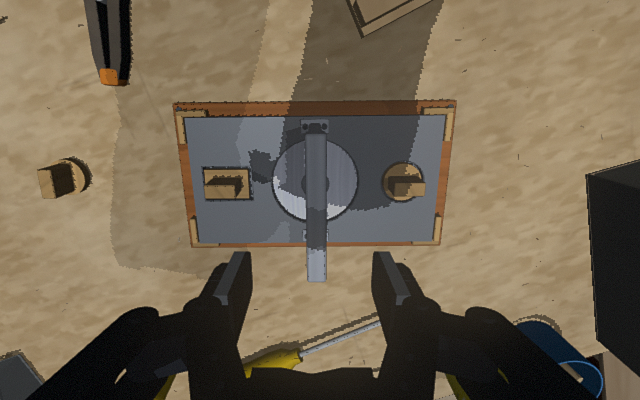

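The bar runs down col ≈316.5, about 2 px right of the prediction, so I'll shift +2.2 mm along tool y and descend 9.6 cm.

servo_tool([
  [-0.06,0.22,3,0,0,0],
  [-0.06,0.22,6,0,0,0],
  [-0.06,0.22,8.5,0,0,0],
  [-0.06,0.22,9.6,0,0,0],
  [-0.06,0.22,9.6,0,0,0],
  [-0.06,0.22,9.6,0,0,0],
  [-0.06,0.22,9.6,0,0,0],
])

```text
time_s: 10.65
tool_pos: [0.5332, -0.1233, 0.1495]
ee_rot: [0.141, 0.99, -0.0, 0.001]
wrist_force: [-0.2, -0.0, 0.2]
finger_gap: 0.0557
grip_force: 0.0
```

servo_tool([
  [0,0,0,0,0,0],
  [0,0,0,0,0,0],
  [0,0,0,0,0,0],
  [0,0,0,0,0,0],
  [0,0,0,0,0,0],
  [0,0,0,0,0,0],
], grip=0.5, force=20)

```text
time_s: 11.25
tool_pos: [0.5324, -0.1229, 0.1478]
ee_rot: [0.141, 0.99, -0.0, -0.0]
wrist_force: [-0.4, 0.6, 1.1]
finger_gap: 0.0212
grip_force: 0.0
```

servo_tool([
  [0,0,0,0,0,0],
  [0,0,0,0,0,0],
  [0,0,0,0,0,0],
  [0,0,0,0,0,0],
  [0,0,0,0,0,0],
  [0,0,0,0,0,0],
], grip=1, force=20)

```text
time_s: 11.85
tool_pos: [0.5324, -0.1228, 0.1478]
ee_rot: [0.141, 0.99, 0.0, 0.0]
wrist_force: [-1.1, 2.1, 3.0]
finger_gap: 0.0137
grip_force: 22.6
```

servo_tool([
  [0,0,0,0,0,0],
  [0,0,0,0,0,0],
  [0,0,0,0,0,0],
  [0,0,0,0,0,0],
  [0,0,0,0,0,0],
], force=80)

```text
time_s: 12.35
tool_pos: [0.5324, -0.1228, 0.148]
ee_rot: [0.141, 0.99, 0.0, 0.0]
wrist_force: [-1.2, 2.9, 5.3]
finger_gap: 0.0126
grip_force: 78.9
```

servo_tool([
  [0,0,-0.1,0,0,0],
  [0,0,-0.3,0,0,0],
  [0,0,-0.5,0,0,0],
  [0,0,-0.8,0,0,0],
  [0,0,-1.1,0,0,0],
  [0,0,-1.4,0,0,0],
  [0,0,-1.7,0,0,0],
  [0,0,-2.0,0,0,0],
])

```text
time_s: 13.15
tool_pos: [0.5323, -0.1229, 0.1682]
ee_rot: [0.141, 0.99, -0.0, 0.0]
wrist_force: [-0.1, -0.7, -4.1]
finger_gap: 0.0125
grip_force: 78.5
```

```bash
python3 - <<'E'
from h import *
o=observe();print(o['wrist_force'],o['moment'],o['finger_gap'])
g=grab('wrist','w6')
f=cv2.cvtColor(g['frame'],cv2.COLOR_RGB2BGR)
E
```

```text
[-0.09677726 -0.73432439 -4.08109392] [ 0.00278687  0.04643673 -0.00650256] 0.012475558944787603
```

View pics/w6.png

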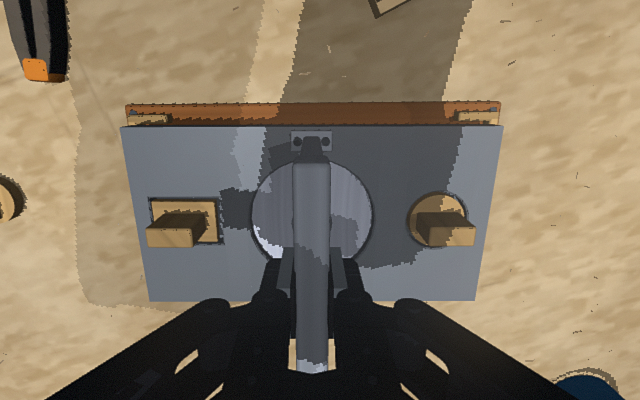

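The tray is level and clear of the stand, with the block still seated in the pocket at (185,222). I'll keep lifting gently, then rotate slowly.

servo_tool([
  [0,0,-0.4,0,0,0],
  [0,0,-0.8,0,0,0],
  [0,0,-1.3,0,0,0],
  [0,0,-1.8,0,0,0],
  [0,0,-2.3,0,0,0],
  [0,0,-2.8,0,0,0],
  [0,0,-3.3,0,0,0],
  [0,0,-3.8,0,0,0],
])

```text
time_s: 14.0
tool_pos: [0.5324, -0.1229, 0.2063]
ee_rot: [0.141, 0.99, -0.0, 0.0]
wrist_force: [-0.5, -0.0, -6.2]
finger_gap: 0.0129
grip_force: 78.5
```

servo_tool([
  [0,0,-0.6,0,0,0],
  [0,0,-1.2,0,0,0],
  [0,0,-1.8,0,0,0],
  [0,0,-2.4,0,0,0],
  [0,0,-3.0,0,0,0],
  [0,0,-3.6,0,0,0],
  [0,0,-4.2,0,0,0],
  [0,0,-4.8,0,0,0],
])

```text
time_s: 14.8
tool_pos: [0.5324, -0.1229, 0.2543]
ee_rot: [0.141, 0.99, -0.0, 0.0]
wrist_force: [-0.4, -0.1, -4.9]
finger_gap: 0.0124
grip_force: 78.5
```

servo_tool([
  [0,0,-0.5,0,0,0],
  [0,0,-0.9,0,0,0],
  [0,0,-1.2,0,0,0],
  [0,0,-1.4,0,0,0],
  [0,0,-1.5,0,0,0],
  [0,0,-1.5,0,0,0],
  [0,0,-1.5,0,0,0],
])

```text
time_s: 15.5
tool_pos: [0.5323, -0.1229, 0.2686]
ee_rot: [0.141, 0.99, 0.0, -0.0]
wrist_force: [0.5, -0.1, -5.4]
finger_gap: 0.0124
grip_force: 78.5
```

servo_tool([
  [0,0,0,0,0,0.01],
  [0,0,0,0,0,0.03],
  [0,0,0,0,0,0.06],
  [0,0,0,0,0,0.1],
  [0,0,0,0,0,0.14],
  [0,0,0,0,0,0.18],
  [0,0,0,0,0,0.23],
  [0,0,0,0,0,0.28],
])

```text
time_s: 16.3
tool_pos: [0.5323, -0.1229, 0.2688]
ee_rot: [0.279, 0.96, -0.0, -0.0]
wrist_force: [-0.6, 0.4, -4.9]
finger_gap: 0.0125
grip_force: 78.5
```

Rotated 0.28 rad so far, with 1.29 rad still to go.

servo_tool([
  [0,0,0,0,0,0.05],
  [0,0,0,0,0,0.1],
  [0,0,0,0,0,0.15],
  [0,0,0,0,0,0.2],
  [0,0,0,0,0,0.25],
  [0,0,0,0,0,0.3],
  [0,0,0,0,0,0.35],
  [0,0,0,0,0,0.4],
])

```text
time_s: 17.1
tool_pos: [0.5323, -0.1229, 0.2688]
ee_rot: [0.464, 0.886, -0.0, -0.0]
wrist_force: [-0.2, -0.0, -4.6]
finger_gap: 0.0124
grip_force: 78.5
```

servo_tool([
  [0,0,0,0,0,0.05],
  [0,0,0,0,0,0.1],
  [0,0,0,0,0,0.15],
  [0,0,0,0,0,0.2],
  [0,0,0,0,0,0.25],
  [0,0,0,0,0,0.3],
  [0,0,0,0,0,0.35],
  [0,0,0,0,0,0.4],
])

```text
time_s: 17.9
tool_pos: [0.5323, -0.1229, 0.2687]
ee_rot: [0.631, 0.776, -0.0, -0.0]
wrist_force: [1.3, 0.4, -4.9]
finger_gap: 0.0125
grip_force: 78.4
```

servo_tool([
  [0,0,0,0,0,0.05],
  [0,0,0,0,0,0.1],
  [0,0,0,0,0,0.15],
  [0,0,0,0,0,0.2],
  [0,0,0,0,0,0.25],
  [0,0,0,0,0,0.3],
  [0,0,0,0,0,0.34],
  [0,0,0,0,0,0.38],
])

```text
time_s: 18.7
tool_pos: [0.5323, -0.1229, 0.2687]
ee_rot: [0.766, 0.643, -0.0, -0.0]
wrist_force: [-0.0, -0.3, -6.1]
finger_gap: 0.0125
grip_force: 78.4
```

servo_tool([
  [0,0,0,0,0,0.04],
  [0,0,0,0,0,0.07],
  [0,0,0,0,0,0.09],
  [0,0,0,0,0,0.1],
  [0,0,0,0,0,0.11],
  [0,0,0,0,0,0.11],
  [0,0,0,0,0,0.11],
  [0,0,0,0,0,0.11],
])

```text
time_s: 19.5
tool_pos: [0.5324, -0.1229, 0.2688]
ee_rot: [0.799, 0.601, -0.0, 0.0]
wrist_force: [0.4, -0.1, -4.6]
finger_gap: 0.013
grip_force: 78.5
```

servo_tool([
  [0,0,0,0,0,0],
  [0,0,0,0,0,0],
  [0,0,0,0,0,0],
  [0,0,0,0,0,0],
  [0,0,0,0,0,0],
  [0,0,0,0,0,0],
  [0,0,0,0,0,0],
  [0,0,0,0,0,0],
])

```text
time_s: 20.3
tool_pos: [0.5324, -0.1229, 0.2688]
ee_rot: [0.799, 0.601, -0.0, 0.0]
wrist_force: [-0.8, -0.6, -4.3]
finger_gap: 0.0126
grip_force: 78.5
```

```bash
python3 - <<'E'
from h import *
o=observe();print(o['tool_pos'],Rn.from_quat(o['ee_rot']).as_matrix().round(3),o['wrist_force'],o['time_s'])
w=grab('wrist')['frame'];s=grab('scene')
u,v=map(int,proj(s,[.53,-.123,.15]));c=cv2.resize(s['frame'][v-50:v+50,u-80:u+80],(640,400),interpolation=cv2.INTER_CUBIC)
im=np.vstack([cv2.resize(w,(480,300)),cv2.resize(c,(480,300))])
cv2.imwrite('pics/final.png',cv2.cvtColor(im,cv2.COLOR_RGB2BGR))
E
```

```text
[ 0.53235293 -0.12290498  0.26881589] [[ 0.278  0.96   0.   ]
 [ 0.96  -0.278 -0.   ]
 [-0.     0.    -1.   ]] [-0.78662492 -0.58857571 -4.25456488] 20.3
```

View pics/final.png

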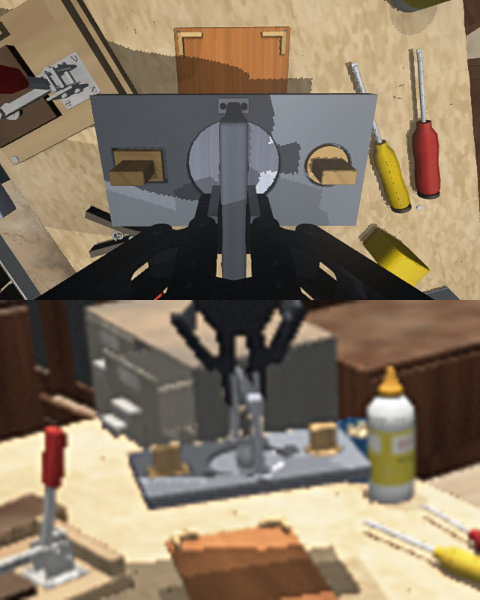

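The tray is held level and across the stand, about 0.129 m above the table, with the block at (135,167) still flush in its pocket. Nothing in either view suggests the ball has moved, though the bar hides it from above. I'm handing in.

```bash
python3 -c "
from workcell import *
print(finish_job())"
```

```text
the job is handed in; nothing more can be done
None
```

The job is handed in, with no score returned: the block is pressed into its pocket, and the tray is held by its handle, level and a quarter turn across the stand, about 13 cm above the table; the handle bar hid the ball from the wrist camera, so I never saw it clearly at the end.

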